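# Lay out the printer's feed rollers by size

### The arm

A 6-joint arm with a two-finger parallel gripper is mounted at the origin on the work surface. World frame = base frame: x ahead of the robot, y to its left, z up, the work surface at z = 0. Lengths are in m, angles in rad, forces in N, time in s.
With the tool pointing down it reaches from about 0.225 to 0.875 m from the base axis. Payload 3.4 kg.
Tool frame: the origin (TCP) lies at the very end of the fingers, on their centre line; the grasp point (between the pads) lies 19 mm behind it; z points along the fingers, y is the line along which they close (so a half turn about z gives the same grasp; the last joint's range is limited). The gripper opens to 85 mm and grips with 20 to 120 N. Pads are 22 mm wide; open, the fingers measure 114 mm over their backs; the gripper's body (76 mm by 85 mm) begins 54 mm behind the grasp point. The pads swing forward as they close: fully open they stand 13 mm farther back than shut.
Start: joints at [1.023, 0.276, 1.505, -0, 1.361, -0.121], TCP at [0.238, 0.523, 0.211] pointing down, gripper open.
Joint ranges: [-2.89, 2.89], [-0.75, 2.08], [0.22, 2.7], [-1.18, 4.32], [0.11, 2.71], [-2.7, 2.7]. Speed limits (rad/s): [2.57, 2.57, 3.14, 3.14, 3.14, 3.14].

### API

Orientations are given as a unit quaternion [w, x, y, z].
In Python, from rig import manip, eyes gives the robot as it stands.
- The arm moves only by the tool servo_tool, never from a script. Its argument "series" is text: rows parted by semicolons, each of 7 numbers parted by spaces: the shift along the tool's x, y, z in m, then the turn, a rotation vector about the tool's x, y, z in degrees, then the closure, from 0 (fully open) to 1 (shut). In form: dx dy dz ax ay az fingers; .... A call has 1 to 5 rows; each row is the pose to reach, as a shift and turn from the pose commanded when the call began, along the tool's axes at that moment; what a row does not reach only later rows make up. A row lasts 1/10 s, in which the tool goes at most 50 mm and 8.59 degrees, less where a joint would pass 70% of its speed; a pose out of reach is approached as far as the arm can. A call with a gripper value outside its range is refused whole. The fingers move at their own pace and stop on an object; "squeeze" is the grip in N (left out, the last holds). Time passes only in rows, so rows that repeat a pose let the fingers close. It gives the time, the measured TCP pose, the force, the opening and the grip force at its end, in the units of the state.
- manip.get_state(): the state, without advancing time (a new reading comes with each control period).
- eyes.get_image(name): name is "scene" or "top" or "wrist"; returns the picture (384x512x3 uint8, red, green, blue); there is no depth.
- eyes.camera_info(name): a dict with "fx", "fy", "cx", "cy" (pixels), "eye" and "orientation" of the camera in the world. Camera axes: x right, y down, z forward; pixel columns grow to the right and rows downward; lengths in m; the calibration is good to about 2 mm. A picture is of the moment at which its call begins: read the wrist's pose just before it. camera_info takes no time and is no camera call; for the wrist camera it gives the pose at the moment of the call.
- manip.sign_off(): hands the job in; it is judged then, once.
The state is a dict: "clock": time; "qpos": joint angles; "qd": joint speeds; "effort": joint torques, N m; "position": TCP position; "ee_rot": TCP orientation; "contact_force": force on the tool from outside, world axes, zero at the start; "moment": the same for the moment, N m; "width": finger opening in m; "gripper_force": force on a finger pad.
Only numpy, scipy, OpenCV 4.12 (cv2) and the standard library are available. Lean on these libraries where they do the work, as an engineer would, in place of code of your own. Each camera call takes 0.05 s, during which the arm holds its last target. There are 200 camera calls.

### The job

The four feed rollers taken out of the printer must be laid out in fitting order on the blue parts strip: stand one upright in the middle of each white disc, the largest on the disc next to the red end block and then ever smaller, so that the smallest stands at the black end. Do not let any roller fall over, and leave the toner cartridge where it lies.

Things in the scene. Friction and masses are not known exactly. Their poses are not given: they have to be found in the camera images.
- roller_largest: largest of the four loose feed rollers: upright cylinder with a dark grey rubber side and an orange hub face on top, diameter 53, height 66 mm, plus a thin steel shaft stub (8 mm diameter, 8 mm high) on the top face; flat underside. Origin: centre of the underside; z: up along the roller's axis. It starts upright on the desk (z = 0), its yaw means nothing; mass under 0.2 kg.
- roller_large: second largest of the four loose feed rollers: upright cylinder with a dark grey rubber side and a blue hub face on top, diameter 44, height 59 mm, plus a thin steel shaft stub (8 mm diameter, 8 mm high) on the top face; flat underside. Origin: centre of the underside; z: up along the roller's axis. It starts upright on the desk (z = 0), its yaw means nothing; mass under 0.2 kg.
- roller_medium: second smallest of the four loose feed rollers: upright cylinder with a dark grey rubber side and a green hub face on top, diameter 35, height 52 mm, plus a thin steel shaft stub (8 mm diameter, 8 mm high) on the top face; flat underside. Origin: centre of the underside; z: up along the roller's axis. It starts upright on the desk (z = 0), its yaw means nothing; mass under 0.2 kg.
- roller_small: smallest of the four loose feed rollers: upright cylinder with a dark grey rubber side and a yellow hub face on top, diameter 26, height 45 mm, plus a thin steel shaft stub (8 mm diameter, 8 mm high) on the top face; flat underside. Origin: centre of the underside; z: up along the roller's axis. It starts upright on the desk (z = 0), its yaw means nothing; mass under 0.2 kg.
- disc_a: fixed white disc at one end of the row of four: 72 mm diameter, 2 mm thick, top 10 mm above the desk. Origin: centre of its underside; local y runs along the row from disc_a to disc_d, centres 80 mm apart. The row lies on a blue parts strip 84 x 380 mm, 8 mm thick, somewhere in front of the robot, within 0.2 rad of world y.
- disc_b: fixed white disc next to disc_a in the row of four: 72 mm diameter, 2 mm thick, top 10 mm above the desk. Origin: centre of its underside; local y runs along the row from disc_a to disc_d, centres 80 mm apart. The row lies on a blue parts strip 84 x 380 mm, 8 mm thick, somewhere in front of the robot, within 0.2 rad of world y.
- disc_c: fixed white disc next to disc_d in the row of four: 72 mm diameter, 2 mm thick, top 10 mm above the desk. Origin: centre of its underside; local y runs along the row from disc_a to disc_d, centres 80 mm apart. The row lies on a blue parts strip 84 x 380 mm, 8 mm thick, somewhere in front of the robot, within 0.2 rad of world y.
- disc_d: fixed white disc at the other end of the row of four: 72 mm diameter, 2 mm thick, top 10 mm above the desk. Origin: centre of its underside; local y runs along the row from disc_a to disc_d, centres 80 mm apart. The row lies on a blue parts strip 84 x 380 mm, 8 mm thick, somewhere in front of the robot, within 0.2 rad of world y.
- red_block: fixed red block across one end of the strip, 84 x 18 x 10 mm, its top 18 mm above the desk. Origin: centre of its underside. It marks where the row begins: 57 mm (centre to centre) beyond either disc_a or disc_d, which of the two changes from start to start. A like black block marks the other end.
- cartridge: bystander: loose black toner cartridge with a green gear at one end, lying on the desk to the robot's right of the strip, pointing roughly along world x, about 330 mm long (along its local y), 85 mm wide and 57 mm high. Origin: centre of its underside. Unlisted: a mug 95 mm high, to the left (y above 0.35), and a screwdriver lying beyond the strip (x above 0.78).

How it is judged:
At the end, for the whole second after the job is handed in: Each roller stands upright (within 0.1 rad), released and at rest, on the top of its own disc, its centre within 12 mm of the disc's centre: largest next to the red block, then large, medium, and the smallest at the far end (angle between each of roller_largest, roller_large, roller_medium, roller_small's own z axis and vertical below 0.1 rad and linear speed of each of roller_largest, roller_large, roller_medium, roller_small below 0.02 m/s and angular speed of each of roller_largest, roller_large, roller_medium, roller_small below 0.3 rad/s and ((horizontal distance between red_block and disc_a below 0.12 m and horizontal distance between roller_largest and disc_a below 0.012 m and z of roller_largest in the frame of disc_a between -0.002 and 0.006 m and horizontal distance between roller_large and disc_b below 0.012 m and z of roller_large in the frame of disc_b between -0.002 and 0.006 m and horizontal distance between roller_medium and disc_c below 0.012 m and z of roller_medium in the frame of disc_c between -0.002 and 0.006 m and horizontal distance between roller_small and disc_d below 0.012 m and z of roller_small in the frame of disc_d between -0.002 and 0.006 m) or (horizontal distance between red_block and disc_d below 0.12 m and horizontal distance between roller_largest and disc_d below 0.012 m and z of roller_largest in the frame of disc_d between -0.002 and 0.006 m and horizontal distance between roller_large and disc_c below 0.012 m and z of roller_large in the frame of disc_c between -0.002 and 0.006 m and horizontal distance between roller_medium and disc_b below 0.012 m and z of roller_medium in the frame of disc_b between -0.002 and 0.006 m and horizontal distance between roller_small and disc_a below 0.012 m and z of roller_small in the frame of disc_a between -0.002 and 0.006 m))); the robot touches nothing.
It fails at once if a roller fell over (tilted beyond 1.0 rad) (angle between any of roller_largest, roller_large, roller_medium, roller_small's own z axis and vertical above 1 rad).
It fails at once if the toner cartridge was moved by more than 20 mm (distance of cartridge from where it was at the start of the episode above 0.02 m).
It also fails if it takes over 102 s, if anything falls off the work surface, if the arm or the gripper's body presses on something with over 40 N, if the wrist force passes 120 N, or if a joint passes its speed limit or range.

## Working session

There is one attempt and no reset: what is moved stays moved. The work goes in short steps, Python scripts to look and compute and a tool call to move; the robot and the scene stay as the last step left them, time stands still between calls to the robot, and variables do not carry over. Pictures are saved under pics/ and viewed, at most 14 in all, crops included, and the job is handed in when it is done.

Besides the shell and the picture viewer there is one more tool, called after "Request:" in YAML: its name, and indented under it one key for each argument. servo_tool: Moves the arm, as the interface text tells. Its arguments: {"type":"object","properties":{"series":{"type":"string"},"squeeze":{"type":"number"}},"required":["series"]}

```bash
mkdir -p pics; python3 - <<'E'
from rig import manip, eyes
import cv2, numpy as np
s=manip.get_state(); print({k:np.round(v,3).tolist() for k,v in s.items()})
for n in ("top","scene"):
    im=eyes.get_image(n); cv2.imwrite(f"pics/{n}0.png",im[:,:,::-1])
    i=eyes.camera_info(n); print(n,{k:np.round(v,4).tolist() for k,v in i.items() if not isinstance(v,str)})
E
```

```text
{'clock': 0.0, 'qpos': [1.023, 0.277, 1.506, 0.0, 1.361, -0.121], 'qd': [0.002, -0.001, -0.002, 0.001, 0.002, 0.001], 'effort': [0.001, -41.676, -24.58, -0.001, 0.011, 0.0], 'position': [0.238, 0.523, 0.21], 'ee_rot': [-0.0, 0.212, 0.977, -0.001], 'contact_force': [0.111, 0.339, -0.147], 'moment': [-0.005, 0.014, -0.002], 'gripper_force': 0.0, 'width': 0.086}
top {'fx': 395.5253, 'fy': 395.5253, 'cx': 254.4313, 'cy': 192.2057, 'eye': [0.3923, -0.0924, 0.9809], 'orientation': [-0.0528, 0.7108, -0.6992, 0.0546]}
scene {'fx': 365.1437, 'fy': 365.1437, 'cx': 263.9931, 'cy': 189.2247, 'eye': [0.8221, 0.2308, 0.6854], 'orientation': [-0.102, 0.3205, 0.9005, -0.2756]}
```

View pics/top0.png

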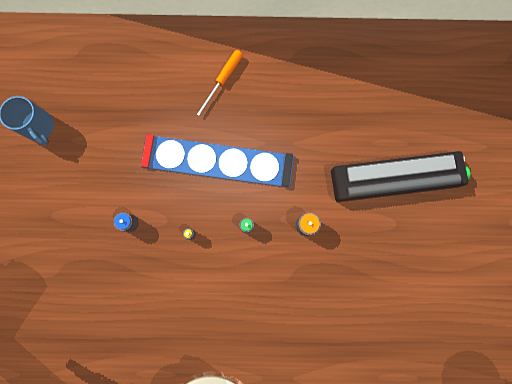

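View pics/scene0.png

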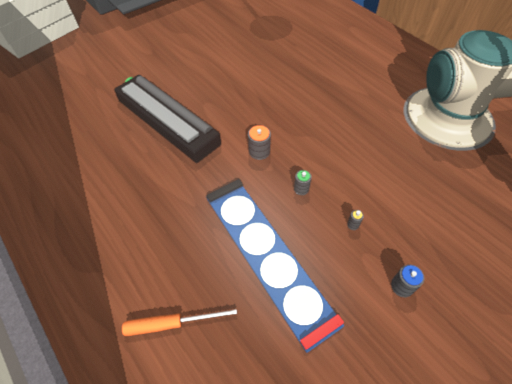

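The top view shows the red block at left (148,151) and discs at (170,154), (202,158), (233,163) and (265,167). The rollers are blue (123,222), yellow (188,234), green (247,225) and orange (309,224). The scene view shows the same items, with red at (322,331). Next I triangulate them.

```bash
cat > h.py <<'E'
import cv2, numpy as np
from scipy.spatial.transform import Rotation as R
from rig import manip, eyes
HUE=dict(orange=(8,22,150),blue=(108,130,120),green=(50,80,80),yellow=(25,35,120),red=(-6,6,150))
def rot(q): return R.from_quat(np.r_[q[1:],q[0]])
def ray(i,p):
    d=rot(i["orientation"]).apply([(p[0]-i["cx"])/i["fx"],(p[1]-i["cy"])/i["fy"],1]); return np.array(i["eye"]),d
def plane(i,p,z):
    e,d=ray(i,p); return e+d*(z-e[2])/d[2]
def tri(ia,pa,ib,pb):
    a,u=ray(ia,pa); b,v=ray(ib,pb)
    t=np.linalg.lstsq(np.c_[u,-v],b-a,rcond=None)[0]; p,q=a+u*t[0],b+v*t[1]
    return (p+q)/2, np.linalg.norm(p-q)
def mask(im,c):
    h=cv2.cvtColor(im,cv2.COLOR_RGB2HSV).astype(int); H,S,V=h[...,0],h[...,1],h[...,2]
    if c=="white": return ((S<40)&(V>215)).astype(np.uint8)
    lo,hi,s=HUE[c]; H=np.where(H>170,H-180,H)
    return ((H>=lo)&(H<=hi)&(S>=s)&(V>90)).astype(np.uint8)
def blobs(im,c,amin=15):
    cs,_=cv2.findContours(mask(im,c),cv2.RETR_EXTERNAL,cv2.CHAIN_APPROX_NONE)
    out=[]
    for k in cs:
        h=cv2.convexHull(k); a=cv2.contourArea(h)
        if a>amin:
            m=cv2.moments(h); out.append((m["m10"]/m["m00"],m["m01"]/m["m00"],a))
    return sorted(out,key=lambda o:-o[2])
E
python3 - <<'E'
from h import *
np.set_printoptions(precision=4,suppress=True)
I={n:eyes.camera_info(n) for n in("top","scene")}
M={n:cv2.imread(f"pics/{n}0.png")[:,:,::-1].copy() for n in I}
for c in list(HUE)+["white"]:
    for n in I: print(c,n,[tuple(round(x,1) for x in b) for b in blobs(M[n],c)[:6]])
E
```

```text
orange top [(254.2, 200.2, 186812.0), (233.8, 16.9, 120.0), (211.4, 25.5, 39.5), (444.3, 20.4, 39.0), (146.9, 15.5, 38.0), (483.1, 21.1, 36.0)]
orange scene [(151.0, 324.2, 972.0), (258.8, 132.3, 226.5)]
blue top [(156.4, 153.0, 313.0), (121.9, 220.9, 170.5), (190.0, 147.8, 109.5), (279.5, 171.5, 102.0), (275.5, 182.2, 48.0)]
blue scene [(296.5, 323.6, 367.0), (412.0, 274.8, 296.0), (323.2, 309.8, 198.0), (219.9, 206.4, 45.0)]
green top [(246.1, 224.4, 94.0), (467.7, 172.0, 34.0)]
green scene [(303.1, 175.2, 96.5)]
yellow top [(187.2, 233.1, 33.0)]
yellow scene [(357.0, 214.6, 33.0)]
red top [(147.0, 150.1, 230.5)]
red scene [(321.7, 331.1, 496.5)]
white top [(201.2, 158.0, 614.0), (264.1, 166.5, 609.0), (169.9, 153.7, 602.5), (232.5, 162.4, 599.5), (204.7, 380.7, 105.5), (206.8, 100.2, 64.0)]
white scene [(302.6, 304.7, 1207.0), (278.6, 269.8, 1022.5), (256.9, 238.5, 874.5), (450.5, 133.4, 784.5), (237.4, 210.0, 755.5), (465.8, 73.8, 251.0)]
```

```bash
sed -i 's/(S>=s)&(V>90)/(S>=s)\&(V>(200 if c=="orange" else 90))/; s/(8,22,150)/(8,22,200)/' h.py; python3 - <<'E'
from h import *
np.set_printoptions(precision=4,suppress=True)
I={n:eyes.camera_info(n) for n in("top","scene")}
M={n:cv2.imread(f"pics/{n}0.png")[:,:,::-1].copy() for n in I}
o=[b for b in blobs(M["top"],"orange") if abs(b[0]-309)<10 and abs(b[1]-224)<10][0]; print(o)
P={"blue":((121.9,220.9),(412,274.8)),"green":((246.1,224.4),(303.1,175.2)),"yellow":((187.2,233.1),(357,214.6)),"orange":(o[:2],(258.8,132.3)),
"red":((147,150.1),(321.7,331.1)),"dR":((169.9,153.7),(302.6,304.7)),"d2":((201.2,158),(278.6,269.8)),"d3":((232.5,162.4),(256.9,238.5)),"dB":((264.1,166.5),(237.4,210))}
Z=dict(blue=.059,green=.052,yellow=.045,orange=.066,red=.018)
for k,(a,b) in P.items():
    p,e=tri(I["top"],a,I["scene"],b); z=Z.get(k,.01)
    print(k,p,"gap",round(e,4),"planes",plane(I["top"],a,z)[:2],plane(I["scene"],b,z)[:2])
w=eyes.camera_info("wrist"); s=manip.get_state(); T=rot(s["ee_rot"])
print("wristcam in tool",T.inv().apply(np.array(w["eye"])-s["position"]),(T.inv()*rot(w["orientation"])).as_matrix(),w["fx"],w["cx"],w["cy"])
print(T.as_matrix(), s["position"])
E
```

```text
(309.27905491698596, 223.16155810983398, 261.0)
blue [0.4606 0.2149 0.0583] gap 0.0012 planes [0.4608 0.2141] [0.4606 0.2154]
green [ 0.4577 -0.0748  0.0516] gap 0.0008 planes [ 0.4579 -0.0752] [ 0.4577 -0.0743]
yellow [0.4355 0.0637 0.0438] gap 0.0005 planes [0.4356 0.0633] [0.4361 0.0642]
orange [ 0.462  -0.2213  0.0663] gap 0.0004 planes [ 0.4621 -0.2215] [ 0.4617 -0.2214]
red [0.6425 0.1783 0.0145] gap 0.001 planes [0.6419 0.1769] [0.6431 0.1789]
dR [0.6356 0.1219 0.0084] gap 0.0014 planes [0.6356 0.121 ] [0.6356 0.1227]
d2 [0.6258 0.0425 0.0084] gap 0.0013 planes [0.6258 0.0418] [0.6259 0.0435]
d3 [ 0.6161 -0.0369  0.008 ] gap 0.0007 planes [ 0.6159 -0.0372] [ 0.6165 -0.0358]
dB [ 0.6066 -0.1163  0.0087] gap 0.0011 planes [ 0.6067 -0.1167] [ 0.6066 -0.1152]
wristcam in tool [ 0.0675  0.0007 -0.1634] [[-0.0005 -0.9644 -0.2644]
 [ 1.     -0.0004 -0.0008]
 [ 0.0006 -0.2644  0.9644]] 268.93232378868095 253.6553675300328 195.41123063461148
[[-0.9103  0.414  -0.0009]
 [ 0.414   0.9103 -0.0015]
 [ 0.0002 -0.0017 -1.    ]] [0.2378 0.523  0.2102]
```

```bash
cat >> h.py <<'E'
u=np.array([.0097,.0794,0]); u/=np.linalg.norm(u)
G=R.from_matrix(np.c_[u,[u[1],-u[0],0],[0,0,-1]])
def togo(*pts):
    s=manip.get_state(); T=rot(s["ee_rot"])
    print("t",round(s["clock"],2),"turn",np.round(np.degrees((T.inv()*G).as_rotvec()),2))
    for p in pts: print(p,np.round(1e3*T.inv().apply(np.array(p)-s["position"]),1))
E
python3 -c "
from h import *
togo((.4607,.2149,.12))"
```

```text
t 0.1 turn [-9.000e-02  5.000e-02  7.251e+01]
(0.4607, 0.2149, 0.12) [-330.5 -188.    90.5]
```

Request:
servo_tool:
  series: "-0.035 -0.02 0.01 0 0 8 0; -0.07 -0.04 0.02 0 0 16 0; -0.105 -0.06 0.03 0 0 24 0; -0.14 -0.08 0.038 0 0 32 0; -0.175 -0.1 0.046 0 0 40 0"
  squeeze: 30

```text
clock: 0.6
position: [0.3563, 0.3584, 0.1643]
ee_rot: [-0.0, 0.536, 0.845, -0.0]
contact_force: [1.2, 0.7, 0.2]
width: 0.0854
gripper_force: 0.0
```

```bash
python3 -c "
from h import *
togo((.4607,.2149,.12))"
```

```text
t 0.6 turn [-3.000e-02  2.000e-02  3.221e+01]
(0.4607, 0.2149, 0.12) [-174.3   33.2   44.3]
```

Request:
servo_tool:
  series: "-0.04 0.008 0.01 0 0 8 0; -0.08 0.016 0.02 0 0 16 0; -0.12 0.024 0.03 0 0 24 0; -0.155 0.03 0.04 0 0 31 0; -0.1743 0.0332 0.0443 0 0 32.2 0"

```text
clock: 1.1
position: [0.4618, 0.2145, 0.1195]
ee_rot: [0.0, 0.748, 0.663, -0.001]
contact_force: [0.3, 0.6, 0.6]
width: 0.0856
gripper_force: 0.0
```

Request:
servo_tool:
  series: "0 0 0 0 0 0 0"

```text
clock: 1.2
position: [0.4619, 0.2148, 0.1196]
ee_rot: [-0.0, 0.748, 0.664, -0.001]
contact_force: [0.1, -0.0, 1.4]
width: 0.0853
gripper_force: 0.0
```

```bash
python3 - <<'E'
from h import *
togo((.4607,.2149,.12),(.4607,.2149,.013))
im=eyes.get_image("wrist"); cv2.imwrite("pics/w1.png",im[:,:,::-1])
i=eyes.camera_info("wrist")
for b in blobs(im,"blue")[:2]: print(b,plane(i,b,.059))
E
```

```text
t 1.2 turn [-0.07  0.08  0.11]
(0.4607, 0.2149, 0.12) [-0.1 -1.2 -0.4]
(0.4607, 0.2149, 0.013) [ 1.000e-01 -1.100e+00  1.066e+02]
(252.1068692377613, 200.51318010647967, 1283.5) [0.45939675 0.21776038 0.059     ]
(410.10645724258285, 193.0069808027923, 95.5) [0.59554256 0.20835916 0.059     ]
```

Request:
servo_tool:
  series: "0 -0.001 0.03 0 0 0 0; 0 -0.001 0.06 0 0 0 0; 0 -0.001 0.085 0 0 0 0; 0 -0.001 0.1 0 0 0 0; 0 -0.001 0.1065 0 0 0 0"

```text
clock: 1.75
position: [0.4582, 0.218, 0.0129]
ee_rot: [-0.001, 0.746, 0.666, -0.001]
contact_force: [0.3, 0.5, -0.2]
width: 0.0854
gripper_force: 0.0
```

Request:
servo_tool:
  series: "0 0 0 0 0 0 0; 0 0 0 0 0 0 0.3; 0 0 0 0 0 0 0.4; 0 0 0 0 0 0 0.5; 0 0 0 0 0 0 0.6"
  squeeze: 30

```text
clock: 2.25
position: [0.4608, 0.2174, 0.0152]
ee_rot: [0.0, 0.747, 0.665, 0.001]
contact_force: [-0.6, 0.2, 4.6]
width: 0.0419
gripper_force: 29.9
```

Request:
servo_tool:
  series: "0 0 0 0 0 0 1; 0 0 0 0 0 0 1; 0 0 0 0 0 0 1; 0 0 0 0 0 0 1; 0 0 0 0 0 0 1"

```text
clock: 2.75
position: [0.4608, 0.2175, 0.0152]
ee_rot: [0.0, 0.747, 0.665, 0.001]
contact_force: [-1.3, 0.3, 6.4]
width: 0.0417
gripper_force: 30.0
```

Request:
servo_tool:
  series: "0 0 -0.01 0 0 0 1; 0 0 -0.03 0 0 0 1; 0 0 -0.06 0 0 0 1; 0 0 -0.09 0 0 0 1; 0 0 -0.105 0 0 0 1"

```text
clock: 3.25
position: [0.4613, 0.2175, 0.1221]
ee_rot: [0.001, 0.747, 0.665, 0.002]
contact_force: [1.1, -0.2, -0.8]
width: 0.0419
gripper_force: 30.9
```

Request:
servo_tool:
  series: "0 0 0 0 0 0 1; 0 0 0 0 0 0 1"

```text
clock: 3.45
position: [0.4597, 0.217, 0.1191]
ee_rot: [-0.0, 0.747, 0.665, -0.0]
contact_force: [0.2, -0.6, -0.7]
width: 0.0417
gripper_force: 30.9
```

```bash
python3 - <<'E'
from h import *
togo((.6258,.0425,.12),(.6258,.0425,.027))
ims={n:eyes.get_image(n) for n in("wrist","scene","top")}
cv2.imwrite("pics/w2.png",cv2.hconcat([ims["wrist"][100:384,100:450],ims["scene"][120:384+20,200:512]]+[] if 0 else [ims["wrist"][::1,80:460],ims["scene"][:,212:]])[:,:,::-1])
print(manip.get_state()["position"])
for n in ims:
    i=eyes.camera_info(n); print(n,[(np.round(b,1),plane(i,b,.164)) for b in blobs(ims[n],"blue")[:3]])
E
```

```text
t 3.45 turn [-0.01  0.    0.31]
(0.6258, 0.0425, 0.12) [-154.   185.2   -0.9]
(0.6258, 0.0425, 0.027) [-154.   185.2   92.1]
[0.45904672 0.21677865 0.117962  ]
wrist [(array([ 253.5,  264.7, 3833. ]), array([0.45872139, 0.21732669, 0.164     ])), (array([408. , 195.7,  50. ]), array([0.5321127 , 0.24391273, 0.164     ]))]
scene [(array([296.3, 324. , 339. ]), array([0.70294806, 0.16136937, 0.164     ])), (array([323.1, 309.9, 197.5]), array([0.66056338, 0.17099716, 0.164     ])), (array([441.5, 257.6,  25.5]), array([0.46371955, 0.22928397, 0.164     ]))]
top [(array([156.6, 152.4, 317.5]), array([0.59939977, 0.11538948, 0.164     ])), (array([279.3, 173.8, 145.5]), array([ 0.55743741, -0.14509093,  0.164     ])), (array([190.4, 147.9,  62. ]), array([0.61034917, 0.0443082 , 0.164     ]))]
```

View pics/w2.png

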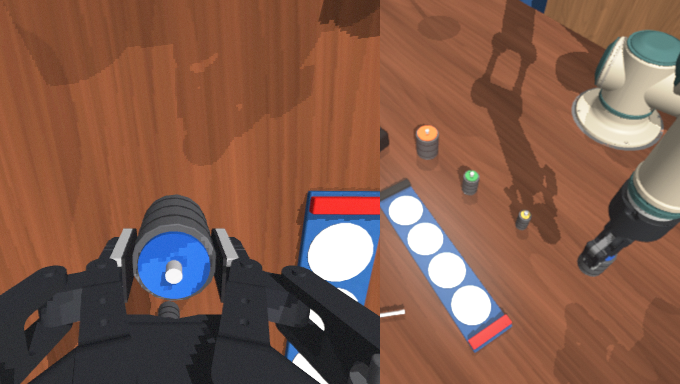

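The roller is held upright and centred between the pads: the wrist view shows its hub at (255,265), with the red block and first disc to the right. I'm carrying it to the second disc.

Request:
servo_tool:
  series: "-0.02 0.024 0 0 0 0 1; -0.055 0.066 0 0 0 0 1; -0.092 0.111 0 0 0 0 1; -0.13 0.156 0 0 0 0 1; -0.154 0.185 0 0 0 0 1"

```text
clock: 4.1
position: [0.6199, 0.0481, 0.1178]
ee_rot: [-0.001, 0.747, 0.665, -0.001]
contact_force: [0.5, 1.7, -0.6]
width: 0.0421
gripper_force: 30.9
```

Request:
servo_tool:
  series: "0 0 0 0 0 0 1; 0 0 0 0 0 0 1; 0 0 0 0 0 0 1"

```text
clock: 4.4
position: [0.618, 0.0502, 0.118]
ee_rot: [-0.001, 0.747, 0.665, -0.001]
contact_force: [0.6, -0.6, -1.0]
width: 0.0419
gripper_force: 31.0
```

```bash
python3 - <<'E'
from h import *
togo((.6258,.0425,.027))
im=eyes.get_image("wrist"); i=eyes.camera_info("wrist")
z=manip.get_state()["position"][2]-.0152+.059
print([(np.round(b,1),plane(i,b,z)) for b in blobs(im,"blue")[:2]])
print([(np.round(b,1),plane(i,b,.01)) for b in blobs(im,"white",300)[:4]])
E
```

```text
t 4.4 turn [-0.19 -0.02  0.32]
(0.6258, 0.0425, 0.027) [-6.8  9.  90.9]
[(array([ 253.4,  264.7, 3828.5]), array([0.6175121 , 0.04979681, 0.16221003])), (array([270.1,  64.5, 231.5]), array([0.63475781, 0.13929382, 0.16221003]))]
[(array([ 263.5,  113.6, 4398.5]), array([0.63547187, 0.12414029, 0.01      ])), (array([ 263.7,  188.7, 2864. ]), array([0.62773676, 0.04974991, 0.01      ])), (array([259.8, 308.7, 750. ]), array([ 0.60765389, -0.09543901,  0.01      ])), (array([410.5, 188.3, 401. ]), array([0.77930386, 0.03262178, 0.01      ]))]
```

Request:
servo_tool:
  series: "-0.0035 0.0045 0.02 0 0 0 1; -0.007 0.009 0.045 0 0 0 1; -0.007 0.009 0.065 0 0 0 1; -0.007 0.009 0.077 0 0 0 1; -0.007 0.009 0.082 0 0 0 1"

```text
clock: 4.95
position: [0.626, 0.0427, 0.0361]
ee_rot: [-0.001, 0.746, 0.665, -0.001]
contact_force: [0.2, 1.1, -0.7]
width: 0.0423
gripper_force: 31.0
```

Request:
servo_tool:
  series: "0 0 0 0 0 0 1; 0 0 0 0 0 0 1; 0 0 0 0 0 0 1"

```text
clock: 5.25
position: [0.6284, 0.0417, 0.0384]
ee_rot: [0.001, 0.747, 0.665, 0.001]
contact_force: [0.5, 0.4, -1.5]
width: 0.0417
gripper_force: 31.0
```

```bash
python3 - <<'E'
from h import *
togo((.6258,.0425,.0252))
E
```

```text
t 5.25 turn [ 0.13 -0.01  0.33]
(0.6258, 0.0425, 0.0252) [ 0.5 -2.7 13.2]
```

Request:
servo_tool:
  series: "0 -0.001 0.004 0 0 0 1; 0 -0.001 0.008 0 0 0 1; 0 -0.001 0.009 0 0 0 1; 0 -0.001 0.009 0 0 0 1"

```text
clock: 5.65
position: [0.6263, 0.0417, 0.0278]
ee_rot: [-0.0, 0.747, 0.665, -0.0]
contact_force: [-0.8, 0.9, -0.6]
width: 0.0422
gripper_force: 31.0
```

Request:
servo_tool:
  series: "0 0 0.001 0 0 0 1; 0 0 0.002 0 0 0 1; 0 0 0.002 0 0 0 1"

```text
clock: 5.95
position: [0.6265, 0.0417, 0.0261]
ee_rot: [-0.0, 0.747, 0.665, -0.0]
contact_force: [0.4, 0.5, -1.5]
width: 0.0422
gripper_force: 31.0
```

Request:
servo_tool:
  series: "0 0 0.001 0 0 0 1; 0 0 0.001 0 0 0 1"

```text
clock: 6.15
position: [0.6267, 0.0417, 0.0253]
ee_rot: [0.0, 0.747, 0.665, 0.0]
contact_force: [-0.1, 0.6, -0.2]
width: 0.0418
gripper_force: 31.0
```

Request:
servo_tool:
  series: "0 0 0.001 0 0 0 1; 0 0 0.001 0 0 0 1"

```text
clock: 6.35
position: [0.6268, 0.0417, 0.0253]
ee_rot: [0.0, 0.747, 0.665, 0.0]
contact_force: [-1.5, 0.1, 5.8]
width: 0.0417
gripper_force: 31.5
```

Contact is at the predicted height, so I'm releasing.

Request:
servo_tool:
  series: "0 0 0 0 0 0 0.35; 0 0 0 0 0 0 0.2; 0 0 0 0 0 0 0; 0 0 0 0 0 0 0; 0 0 0 0 0 0 0"

```text
clock: 6.85
position: [0.6266, 0.0417, 0.0241]
ee_rot: [-0.0, 0.747, 0.665, -0.0]
contact_force: [-0.3, -0.6, 0.6]
width: 0.0856
gripper_force: 0.0
```

Request:
servo_tool:
  series: "0 0 -0.01 0 0 0 0; 0 0 -0.03 0 0 0 0; 0 0 -0.06 0 0 0 0; 0 0 -0.085 0 0 0 0; 0 0 -0.1 0 0 0 0"

```text
clock: 7.35
position: [0.6279, 0.0417, 0.1274]
ee_rot: [0.001, 0.747, 0.665, 0.002]
contact_force: [0.3, -0.1, -0.1]
width: 0.0853
gripper_force: 0.0
```

```bash
cat >> h.py <<'E'
IT={n:eyes.camera_info(n) for n in("top","scene")}
def look(cols,z={}):
    M={n:eyes.get_image(n) for n in IT}
    for c in cols:
        for n in IT:
            H=dict(orange=.066,blue=.059,green=.052,yellow=.045)[c]+z.get(c,0)
            for b in blobs(M[n],c):
                p=plane(IT[n],b,H)
                if 20<b[2]<400 and .4<p[0]<.68 and -.25<p[1]<.24: print(c,n,np.round(b,1),np.round(p[:2],4))
    return M
E
python3 - <<'E'
from h import *
M=look(["blue"],dict(blue=.01))
cv2.imwrite("pics/s3.png",M["scene"][:,:,::-1])
togo((.462,-.2213,.125))
E
```

```text
blue top [217.8 168.6 231.5] [ 0.5868 -0.0064]
blue top [199.5 151.9 154. ] [0.6265 0.0381]
blue top [276.6 179.2 101.5] [ 0.5636 -0.1448]
blue top [153.  156.8  88.5] [0.6127 0.1476]
blue top [157.5 141.2  70.5] [0.6508 0.1388]
blue scene [322.2 309.5 262.5] [0.6319 0.1587]
blue scene [278.3 256.4 258.5] [0.6269 0.0401]
t 7.45 turn [ 0.38 -0.03  0.32]
(0.462, -0.2213, 0.125) [-280.5 -135.1    1.7]
```

View pics/s3.png

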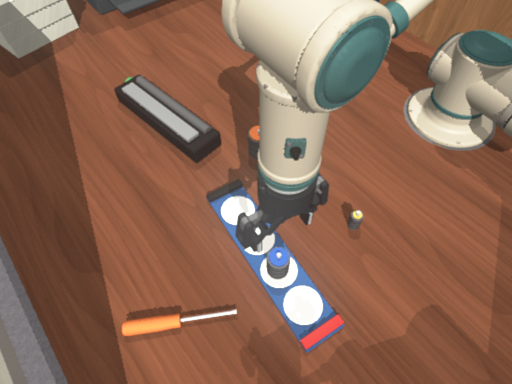

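The blue roller stands on the second disc at about (278,265), within 4 mm of its centre. The orange roller is next.

Request:
servo_tool:
  series: "-0.03 -0.0145 0 0 0 0.3 0; -0.068 -0.033 0 0 0 0.3 0; -0.106 -0.051 0 0 0 0.3 0; -0.144 -0.0695 0 0 0 0.3 0; -0.182 -0.0875 0 0 0 0.3 0"

```text
clock: 7.95
position: [0.5169, -0.1298, 0.1234]
ee_rot: [-0.001, 0.749, 0.663, -0.0]
contact_force: [1.4, 0.7, -0.6]
width: 0.0852
gripper_force: 0.0
```

Request:
servo_tool:
  series: "-0.035 -0.017 0 0 0 0 0; -0.07 -0.034 0 0 0 0 0; -0.098 -0.0475 0 0 0 0 0; -0.0985 -0.0475 0 0 0 0 0; -0.0985 -0.0475 0 0 0 0 0"

```text
clock: 8.45
position: [0.459, -0.221, 0.1237]
ee_rot: [-0.001, 0.749, 0.662, 0.0]
contact_force: [0.1, 0.6, 0.0]
width: 0.0856
gripper_force: 0.0
```

```bash
python3 - <<'E'
from h import *
togo((.462,-.2213,.018))
im=eyes.get_image("wrist"); i=eyes.camera_info("wrist")
print([(np.round(b,1),plane(i,b,.066)) for b in blobs(im,"orange",200)[:2]])
E
```

```text
t 8.45 turn [-0.04 -0.07 -0.11]
(0.462, -0.2213, 0.018) [-1.000e-01  3.100e+00  1.057e+02]
[(array([ 257.7,  201.5, 1971. ]), array([ 0.46259798, -0.21918499,  0.066     ]))]
```

Request:
servo_tool:
  series: "0.001 0.002 0.025 0 0 0 0; 0.001 0.003 0.055 0 0 0 0; 0.001 0.003 0.08 0 0 0 0; 0.001 0.003 0.098 0 0 0 0; 0.001 0.003 0.1055 0 0 0 0"

```text
clock: 9.0
position: [0.462, -0.2182, 0.0167]
ee_rot: [-0.002, 0.748, 0.664, -0.0]
contact_force: [0.4, -0.1, 0.8]
width: 0.0855
gripper_force: 0.0
```

Request:
servo_tool:
  series: "0 0 0 0 0 0 0; 0 0 0 0 0 0 0.2; 0 0 0 0 0 0 0.3; 0 0 0 0 0 0 0.4; 0 0 0 0 0 0 0.5"

```text
clock: 9.5
position: [0.4632, -0.2206, 0.0199]
ee_rot: [0.001, 0.749, 0.663, 0.0]
contact_force: [-0.9, 1.2, 6.7]
width: 0.0512
gripper_force: 30.8
```

Request:
servo_tool:
  series: "0 0 0 0 0 0 1; 0 0 0 0 0 0 1; 0 0 0 0 0 0 1"

```text
clock: 9.8
position: [0.4632, -0.2206, 0.0199]
ee_rot: [0.001, 0.749, 0.663, 0.0]
contact_force: [-1.1, 0.7, 5.2]
width: 0.0508
gripper_force: 30.8
```

Request:
servo_tool:
  series: "0 0 -0.01 0 0 0 1; 0 0 -0.03 0 0 0 1; 0 0 -0.06 0 0 0 1; 0 0 -0.09 0 0 0 1; 0 0 -0.11 0 0 0 1"

```text
clock: 10.3
position: [0.4633, -0.2208, 0.1314]
ee_rot: [0.002, 0.749, 0.663, 0.0]
contact_force: [-0.4, 0.4, -1.3]
width: 0.0514
gripper_force: 31.7
```

Request:
servo_tool:
  series: "0 0 0 0 0 0 1; 0 0 0 0 0 0 1"

```text
clock: 10.5
position: [0.4624, -0.2202, 0.1288]
ee_rot: [0.0, 0.749, 0.663, 0.0]
contact_force: [-0.1, 0.2, -2.1]
width: 0.051
gripper_force: 31.7
```

```bash
python3 - <<'E'
from h import *
togo((.6356,.1219,.13))
im=eyes.get_image("wrist"); i=eyes.camera_info("wrist"); p=manip.get_state()["position"]
print(p,[(np.round(b,1),plane(i,b,p[2]-.0199+.066)) for b in blobs(im,"orange",200)[:2]])
E
```

```text
t 10.5 turn [0.02 0.01 0.01]
(0.6356, 0.1219, 0.13) [360.6 130.5  -1.2]
[ 0.46180504 -0.21980925  0.12785805] [(array([ 253.7,  263.6, 6004. ]), array([ 0.46162292, -0.21873046,  0.17395805]))]
```

Request:
servo_tool:
  series: "0.02 0.0072 0 0 0 0 1; 0.06 0.0217 0 0 0 0 1; 0.1 0.0362 0 0 0 0 1; 0.14 0.0507 0 0 0 0 1; 0.18 0.065 0 0 0 0 1"

```text
clock: 11.05
position: [0.5483, -0.0478, 0.1268]
ee_rot: [-0.001, 0.749, 0.663, -0.001]
contact_force: [0.3, -0.4, -0.8]
width: 0.0513
gripper_force: 31.7
```

Request:
servo_tool:
  series: "0.04 0.0145 0 0 0 0 1; 0.08 0.029 0 0 0 0 1; 0.12 0.0435 0 0 0 0 1; 0.16 0.058 0 0 0 0 1; 0.1806 0.0655 0 0 0 0 1"

```text
clock: 11.55
position: [0.636, 0.1252, 0.1262]
ee_rot: [-0.001, 0.748, 0.664, -0.001]
contact_force: [-0.1, -0.6, -0.7]
width: 0.051
gripper_force: 31.7
```

Request:
servo_tool:
  series: "0 0 0 0 0 0 1; 0 0 0 0 0 0 1; 0 0 0 0 0 0 1"

```text
clock: 11.85
position: [0.6346, 0.1208, 0.1275]
ee_rot: [-0.001, 0.749, 0.663, -0.001]
contact_force: [0.2, -0.6, -0.3]
width: 0.0514
gripper_force: 31.7
```

```bash
python3 - <<'E'
from h import *
togo((.6356,.1219,.0299))
E
```

```text
t 11.85 turn [-0.16  0.06 -0.03]
(0.6356, 0.1219, 0.0299) [ 1.3  1.1 97.6]
```

Request:
servo_tool:
  series: "0.001 0.001 0.02 0 0 0 1; 0.001 0.001 0.045 0 0 0 1; 0.001 0.001 0.07 0 0 0 1; 0.001 0.001 0.085 0 0 0 1; 0.001 0.001 0.09 0 0 0 1"

```text
clock: 12.35
position: [0.6348, 0.1211, 0.0366]
ee_rot: [-0.001, 0.749, 0.662, -0.002]
contact_force: [-0.0, 0.1, -1.7]
width: 0.0506
gripper_force: 31.7
```

Request:
servo_tool:
  series: "0 0 0 0 0 0 1; 0 0 0 0 0 0 1; 0 0 0 0 0 0 1"

```text
clock: 12.65
position: [0.6378, 0.1225, 0.04]
ee_rot: [0.001, 0.749, 0.663, 0.001]
contact_force: [-1.0, 0.3, -1.0]
width: 0.0511
gripper_force: 31.7
```

```bash
python3 - <<'E'
from h import *
togo((.6356,.1219,.0299))
E
```

```text
t 12.65 turn [ 0.14 -0.03 -0.01]
(0.6356, 0.1219, 0.0299) [-0.9 -2.2 10.1]
```

Request:
servo_tool:
  series: "0 -0.001 0.004 0 0 0 1; 0 -0.001 0.007 0 0 0 1; 0 -0.001 0.009 0 0 0 1; 0 -0.001 0.009 0 0 0 1; 0 -0.001 0.009 0 0 0 1"

```text
clock: 13.15
position: [0.6358, 0.123, 0.03]
ee_rot: [-0.0, 0.749, 0.663, 0.0]
contact_force: [-1.2, -0.0, 1.9]
width: 0.0513
gripper_force: 31.9
```

Request:
servo_tool:
  series: "0 0 0.001 0 0 0 1; 0 0 0.001 0 0 0 1; 0 0 0.001 0 0 0 1"

```text
clock: 13.45
position: [0.6358, 0.123, 0.03]
ee_rot: [0.0, 0.749, 0.663, 0.0]
contact_force: [-3.6, -0.0, 8.1]
width: 0.0509
gripper_force: 32.6
```

Contact again. I'm releasing, lifting and heading for green.

Request:
servo_tool:
  series: "0 0 0 0 0 0 0.25; 0 0 0 0 0 0 0.1; 0 0 0 0 0 0 0; 0 0 0 0 0 0 0; 0 0 0 0 0 0 0"

```text
clock: 13.95
position: [0.6359, 0.1228, 0.0285]
ee_rot: [-0.0, 0.749, 0.663, -0.0]
contact_force: [-1.0, 0.4, -1.5]
width: 0.085
gripper_force: 0.0
```

Request:
servo_tool:
  series: "0 0 -0.01 0 0 0 0; 0 0 -0.03 0 0 0 0; 0 0 -0.06 0 0 0 0; 0 0 -0.085 0 0 0 0; 0 0 -0.1 0 0 0 0"

```text
clock: 14.45
position: [0.6373, 0.123, 0.132]
ee_rot: [0.001, 0.749, 0.663, 0.002]
contact_force: [0.8, 0.9, 0.3]
width: 0.0856
gripper_force: 0.0
```

```bash
python3 - <<'E'
from h import *
M=look(["orange","green"],dict(orange=.01))
togo((.4577,-.0748,.12))
E
```

```text
orange top [164.  146.8 242.5] [0.6356 0.1211]
green top [246.1 224.4  94. ] [ 0.4578 -0.0752]
green scene [300.9 175.3  47. ] [ 0.4616 -0.0771]
t 14.55 turn [ 0.38 -0.09  0.01]
(0.4577, -0.0748, 0.12) [-218.3 -155.1   11. ]
```

Request:
servo_tool:
  series: "-0.03 -0.0213 0 0 0 0 0; -0.06 -0.0426 0 0 0 0 0; -0.09 -0.064 0 0 0 0 0; -0.12 -0.0853 0 0 0 0 0; -0.15 -0.1066 0 0 0 0 0"

```text
clock: 15.05
position: [0.5102, -0.0139, 0.1279]
ee_rot: [-0.0, 0.749, 0.663, -0.0]
contact_force: [-0.5, -0.3, -0.5]
width: 0.0855
gripper_force: 0.0
```

Request:
servo_tool:
  series: "-0.03 -0.0213 0 0 0 0 0; -0.06 -0.0426 0.005 0 0 0 0; -0.0683 -0.0485 0.008 0 0 0 0; -0.0683 -0.0485 0.008 0 0 0 0; -0.0683 -0.0485 0.008 0 0 0 0"

```text
clock: 15.55
position: [0.4564, -0.0747, 0.1206]
ee_rot: [0.0, 0.749, 0.663, 0.001]
contact_force: [-0.3, -1.1, 1.3]
width: 0.0851
gripper_force: 0.0
```

```bash
python3 - <<'E'
from h import *
togo((.4577,-.0748,.01))
im=eyes.get_image("wrist"); i=eyes.camera_info("wrist")
print([(np.round(b,1),plane(i,b,.052)) for b in blobs(im,"green",100)[:2]])
E
```

```text
t 15.55 turn [ 0.05 -0.04 -0.02]
(0.4577, -0.0748, 0.01) [  0.    1.3 110.6]
[(array([255.5, 198.4, 691. ]), array([ 0.45809577, -0.07352946,  0.052     ]))]
```

Request:
servo_tool:
  series: "0.0005 0.001 0.03 0 0 0 0; 0.0005 0.001 0.06 0 0 0 0; 0.0005 0.001 0.085 0 0 0 0; 0.0005 0.001 0.103 0 0 0 0; 0.0005 0.001 0.1095 0 0 0 0"

```text
clock: 16.1
position: [0.4564, -0.0734, 0.0094]
ee_rot: [-0.001, 0.748, 0.664, -0.001]
contact_force: [-1.4, -0.1, -1.1]
width: 0.085
gripper_force: 0.0
```

Request:
servo_tool:
  series: "0 0 0 0 0 0 0; 0 0 0 0 0 0 0.3; 0 0 0 0 0 0 0.45; 0 0 0 0 0 0 0.55; 0 0 0 0 0 0 0.65"

```text
clock: 16.6
position: [0.4573, -0.0749, 0.012]
ee_rot: [0.001, 0.749, 0.663, 0.001]
contact_force: [0.1, 0.9, 3.2]
width: 0.0323
gripper_force: 29.3
```

Request:
servo_tool:
  series: "0 0 0 0 0 0 1; 0 0 0 0 0 0 1; 0 0 0 0 0 0 1"

```text
clock: 16.9
position: [0.4573, -0.0749, 0.012]
ee_rot: [0.001, 0.749, 0.663, 0.001]
contact_force: [-0.1, 0.3, 6.7]
width: 0.0328
gripper_force: 29.5
```

Request:
servo_tool:
  series: "0 0 -0.01 0 0 0 1; 0 0 -0.03 0 0 0 1; 0 0 -0.06 0 0 0 1; 0 0 -0.09 0 0 0 1; 0 0 -0.11 0 0 0 1"

```text
clock: 17.4
position: [0.4571, -0.0749, 0.1236]
ee_rot: [0.001, 0.749, 0.663, 0.001]
contact_force: [-0.4, 0.3, 0.2]
width: 0.0328
gripper_force: 30.1
```

Request:
servo_tool:
  series: "0 0 0 0 0 0 1; 0 0 0 0 0 0 1"

```text
clock: 17.6
position: [0.4563, -0.0746, 0.1212]
ee_rot: [0.0, 0.749, 0.663, 0.0]
contact_force: [0.4, 0.9, -0.8]
width: 0.0329
gripper_force: 30.1
```

```bash
python3 - <<'E'
from h import *
togo((.6161,-.0369,.12))
im=eyes.get_image("wrist"); i=eyes.camera_info("wrist"); p=manip.get_state()["position"]
print(p,[(np.round(b,1),plane(i,b,p[2]-.012+.052)) for b in blobs(im,"green",200)[:2]])
E
```

```text
t 17.6 turn [ 0.02 -0.    0.01]
(0.6161, -0.0369, 0.12) [ 56.8 154.1   1.3]
[ 0.45564246 -0.07442761  0.12046777] [(array([ 253.5,  256.6, 2108. ]), array([ 0.45542872, -0.07281724,  0.16046777]))]
```

Request:
servo_tool:
  series: "0.008 0.021 0 0 0 0 1; 0.022 0.06 0 0 0 0 1; 0.036 0.098 0 0 0 0 1; 0.05 0.136 0 0 0 0 1; 0.0568 0.1541 0 0 0 0 1"

```text
clock: 18.15
position: [0.6189, -0.0361, 0.1188]
ee_rot: [-0.001, 0.748, 0.663, -0.0]
contact_force: [-0.4, -0.8, -0.4]
width: 0.0321
gripper_force: 30.1
```

Request:
servo_tool:
  series: "0 0 0 0 0 0 1; 0 0 0 0 0 0 1; 0 0 0 0 0 0 1"

```text
clock: 18.45
position: [0.6144, -0.037, 0.1201]
ee_rot: [-0.001, 0.749, 0.663, -0.001]
contact_force: [0.1, -0.4, 0.3]
width: 0.0325
gripper_force: 30.1
```

```bash
python3 - <<'E'
from h import *
togo((.6161,-.0369,.022))
E
```

```text
t 18.45 turn [-0.2  0.  -0. ]
(0.6161, -0.0369, 0.022) [ 0.4  2.  98.1]
```

Request:
servo_tool:
  series: "0 0.001 0.02 0 0 0 1; 0 0.001 0.045 0 0 0 1; 0 0.001 0.07 0 0 0 1; 0 0.001 0.085 0 0 0 1; 0 0.001 0.09 0 0 0 1"

```text
clock: 18.95
position: [0.6146, -0.0372, 0.0295]
ee_rot: [-0.002, 0.749, 0.663, -0.001]
contact_force: [-0.3, 0.2, -0.9]
width: 0.0329
gripper_force: 30.2
```

Request:
servo_tool:
  series: "0 0 0 0 0 0 1; 0 0 0 0 0 0 1; 0 0 0 0 0 0 1"

```text
clock: 19.25
position: [0.6182, -0.0373, 0.0325]
ee_rot: [0.001, 0.749, 0.663, 0.001]
contact_force: [0.0, -0.7, -0.5]
width: 0.0329
gripper_force: 30.2
```

```bash
python3 - <<'E'
from h import *
togo((.6161,-.0369,.022))
E
```

```text
t 19.25 turn [0.13 0.   0.  ]
(0.6161, -0.0369, 0.022) [ 0.2 -2.1 10.5]
```

Request:
servo_tool:
  series: "0 -0.001 0.004 0 0 0 1; 0 -0.001 0.007 0 0 0 1; 0 -0.001 0.009 0 0 0 1; 0 -0.001 0.009 0 0 0 1; 0 -0.001 0.009 0 0 0 1"

```text
clock: 19.75
position: [0.6163, -0.0369, 0.0221]
ee_rot: [-0.0, 0.749, 0.663, -0.0]
contact_force: [-1.2, 0.8, 0.1]
width: 0.0327
gripper_force: 30.2
```

Request:
servo_tool:
  series: "0 0 0.001 0 0 0 1; 0 0 0.001 0 0 0 1; 0 0 0.001 0 0 0 1"

```text
clock: 20.05
position: [0.6164, -0.0369, 0.022]
ee_rot: [0.0, 0.749, 0.663, 0.0]
contact_force: [-2.2, 0.3, 6.0]
width: 0.0327
gripper_force: 30.6
```

Request:
servo_tool:
  series: "0 0 0 0 0 0 0.45; 0 0 0 0 0 0 0.3; 0 0 0 0 0 0 0; 0 0 0 0 0 0 0; 0 0 0 0 0 0 0"

```text
clock: 20.55
position: [0.6165, -0.0369, 0.021]
ee_rot: [-0.0, 0.749, 0.663, -0.0]
contact_force: [0.5, 0.5, -0.3]
width: 0.0856
gripper_force: 0.0
```

Request:
servo_tool:
  series: "0 0 -0.01 0 0 0 0; 0 0 -0.03 0 0 0 0; 0 0 -0.06 0 0 0 0; 0 0 -0.085 0 0 0 0; 0 0 -0.1 0 0 0 0"

```text
clock: 21.05
position: [0.6177, -0.0372, 0.1244]
ee_rot: [0.002, 0.749, 0.663, 0.001]
contact_force: [0.7, 1.0, 0.0]
width: 0.0857
gripper_force: 0.0
```

```bash
python3 - <<'E'
from h import *
M=look(["orange","green","yellow"],dict(orange=.01,green=.01))
togo((.4355,.0637,.12))
E
```

```text
orange top [163.9 147.  250. ] [0.6351 0.1212]
green scene [256.5 226.4 126. ] [ 0.6167 -0.036 ]
yellow scene [357.1 214.6  33.5] [0.4359 0.0643]
t 21.15 turn [0.38 0.01 0.01]
(0.4355, 0.0637, 0.12) [  78.1 -193.9    3.4]
```

Green is well placed. Now yellow.

Request:
servo_tool:
  series: "0.014 -0.034 0 0 0 0 0; 0.028 -0.069 0 0 0 0 0; 0.043 -0.107 0 0 0 0 0; 0.059 -0.146 0 0 0 0 0; 0.0745 -0.185 0 0 0 0 0"

```text
clock: 21.65
position: [0.4396, 0.06, 0.1204]
ee_rot: [-0.001, 0.749, 0.663, -0.0]
contact_force: [0.4, 0.8, 1.1]
width: 0.0856
gripper_force: 0.0
```

Request:
servo_tool:
  series: "0.0035 -0.009 0 0 0 0 0; 0.0035 -0.009 0 0 0 0 0; 0.0035 -0.009 0 0 0 0 0; 0.0035 -0.009 0 0 0 0 0"

```text
clock: 22.05
position: [0.4352, 0.0634, 0.1213]
ee_rot: [0.001, 0.749, 0.663, 0.0]
contact_force: [-0.9, -0.4, -0.3]
width: 0.0854
gripper_force: 0.0
```

```bash
python3 - <<'E'
from h import *
togo((.4355,.0637,.008))
im=eyes.get_image("wrist"); i=eyes.camera_info("wrist")
print([(np.round(b,1),plane(i,b,.045)) for b in blobs(im,"yellow",60)[:2]])
E
```

```text
t 22.05 turn [ 0.09  0.   -0.03]
(0.4355, 0.0637, 0.008) [4.000e-01 1.000e-01 1.133e+02]
[(array([254. , 196.6, 256.5]), array([0.43507603, 0.06405976, 0.045     ]))]
```

Request:
servo_tool:
  series: "0.0005 0 0.03 0 0 0 0; 0.0005 0 0.06 0 0 0 0; 0.0005 0 0.085 0 0 0 0; 0.0005 0 0.105 0 0 0 0; 0.0005 0 0.112 0 0 0 0"

```text
clock: 22.6
position: [0.4329, 0.0639, 0.0072]
ee_rot: [-0.001, 0.749, 0.663, -0.001]
contact_force: [-0.7, 0.1, 0.2]
width: 0.0852
gripper_force: 0.0
```

Request:
servo_tool:
  series: "0 0 0 0 0 0 0; 0 0 0 0 0 0 0.4; 0 0 0 0 0 0 0.55; 0 0 0 0 0 0 0.65; 0 0 0 0 0 0 0.75"

```text
clock: 23.1
position: [0.4339, 0.0645, 0.0098]
ee_rot: [0.001, 0.749, 0.663, 0.001]
contact_force: [-0.6, 0.3, -0.2]
width: 0.0284
gripper_force: 0.4
```

Request:
servo_tool:
  series: "0 0 0 0 0 0 1; 0 0 0 0 0 0 1; 0 0 0 0 0 0 1"

```text
clock: 23.4
position: [0.4339, 0.0645, 0.0098]
ee_rot: [0.0, 0.749, 0.663, 0.001]
contact_force: [-0.7, 0.0, 5.9]
width: 0.0233
gripper_force: 29.3
```

Request:
servo_tool:
  series: "0 0 -0.01 0 0 0 1; 0 0 -0.03 0 0 0 1; 0 0 -0.06 0 0 0 1; 0 0 -0.09 0 0 0 1; 0 0 -0.11 0 0 0 1"

```text
clock: 23.9
position: [0.4339, 0.0645, 0.1215]
ee_rot: [0.001, 0.749, 0.663, 0.001]
contact_force: [1.5, 0.4, 0.3]
width: 0.0234
gripper_force: 29.5
```

Request:
servo_tool:
  series: "0 0 0 0 0 0 1; 0 0 0 0 0 0 1"

```text
clock: 24.1
position: [0.433, 0.0645, 0.1192]
ee_rot: [0.0, 0.749, 0.663, 0.0]
contact_force: [-0.3, 0.6, -0.8]
width: 0.0236
gripper_force: 29.5
```

```bash
python3 - <<'E'
from h import *
togo((.6066,-.1163,.12))
im=eyes.get_image("wrist"); i=eyes.camera_info("wrist"); p=manip.get_state()["position"]
print(p,[(np.round(b,1),plane(i,b,p[2]-.0098+.045)) for b in blobs(im,"yellow",100)[:2]])
E
```

```text
t 24.1 turn [ 0.02 -0.01  0.01]
(0.6066, -0.1163, 0.12) [-158.4  194.2   -0.7]
[0.43240519 0.06444566 0.11848546] [(array([253., 255., 762.]), array([0.43172597, 0.06450516, 0.15368546]))]
```

Request:
servo_tool:
  series: "-0.015 0.0184 0 0 0 0 1; -0.041 0.0503 0 0 0 0 1; -0.067 0.082 0 0 0 0 1; -0.093 0.114 0 0 0 0 1; -0.119 0.146 0 0 0 0 1"

```text
clock: 24.65
position: [0.5637, -0.0723, 0.1172]
ee_rot: [-0.002, 0.749, 0.663, -0.001]
contact_force: [0.7, 0.4, -0.1]
width: 0.0235
gripper_force: 29.5
```

Request:
servo_tool:
  series: "-0.024 0.029 0 0 0 0 1; -0.0394 0.0482 0 0 0 0 1; -0.0394 0.0482 0 0 0 0 1; -0.0394 0.0482 0 0 0 0 1; -0.0394 0.0482 0 0 0 0 1"

```text
clock: 25.15
position: [0.6053, -0.1153, 0.1179]
ee_rot: [-0.002, 0.749, 0.663, -0.001]
contact_force: [0.3, 0.6, 0.0]
width: 0.0235
gripper_force: 29.5
```

```bash
python3 - <<'E'
from h import *
togo((.6066,-.1163,.0198))
E
```

```text
t 25.15 turn [-0.2  -0.06  0.03]
(0.6066, -0.1163, 0.0198) [-1.   1.7 98.1]
```

Request:
servo_tool:
  series: "-0.001 0.001 0.02 0 0 0 1; -0.001 0.001 0.045 0 0 0 1; -0.001 0.001 0.07 0 0 0 1; -0.001 0.001 0.085 0 0 0 1; -0.001 0.001 0.09 0 0 0 1"

```text
clock: 25.65
position: [0.6054, -0.1158, 0.0273]
ee_rot: [-0.002, 0.748, 0.663, -0.001]
contact_force: [-0.2, 0.5, -0.4]
width: 0.0236
gripper_force: 29.5
```

Request:
servo_tool:
  series: "0 0 0 0 0 0 1; 0 0 0 0 0 0 1; 0 0 0 0 0 0 1"

```text
clock: 25.95
position: [0.6086, -0.1174, 0.0304]
ee_rot: [0.001, 0.749, 0.663, 0.001]
contact_force: [1.0, -0.6, -0.6]
width: 0.0236
gripper_force: 29.5
```

```bash
python3 - <<'E'
from h import *
togo((.6066,-.1163,.0198))
E
```

```text
t 25.95 turn [0.13 0.02 0.03]
(0.6066, -0.1163, 0.0198) [ 0.9 -2.2 10.6]
```

Request:
servo_tool:
  series: "0 -0.001 0.004 0 0 0 1; 0 -0.001 0.007 0 0 0 1; 0 -0.001 0.009 0 0 0 1; 0 -0.001 0.009 0 0 0 1; 0 -0.001 0.009 0 0 0 1"

```text
clock: 26.45
position: [0.6069, -0.1173, 0.0201]
ee_rot: [-0.0, 0.749, 0.663, 0.0]
contact_force: [0.8, -0.7, -0.9]
width: 0.0235
gripper_force: 29.5
```

Request:
servo_tool:
  series: "0 0 0.001 0 0 0 1; 0 0 0.001 0 0 0 1; 0 0 0.001 0 0 0 1"

```text
clock: 26.75
position: [0.607, -0.1174, 0.0198]
ee_rot: [0.0, 0.749, 0.663, 0.0]
contact_force: [-0.6, 0.4, 4.9]
width: 0.0235
gripper_force: 29.8
```

Contact. I'll release, lift, and then back off toward the robot so the cameras see everything.

Request:
servo_tool:
  series: "0 0 0 0 0 0 0.5; 0 0 0 0 0 0 0.3; 0 0 0 0 0 0 0; 0 0 0 0 0 0 0; 0 0 0 0 0 0 0"

```text
clock: 27.25
position: [0.6068, -0.1173, 0.019]
ee_rot: [-0.0, 0.749, 0.663, -0.0]
contact_force: [-0.3, 0.5, 0.3]
width: 0.0856
gripper_force: 0.0
```

Request:
servo_tool:
  series: "0 0 -0.01 0 0 0 0; 0 0 -0.03 0 0 0 0; 0 0 -0.07 0 0 0 0; 0 0 -0.11 0 0 0 0; 0 0 -0.14 0 0 0 0"

```text
clock: 27.75
position: [0.6077, -0.1175, 0.1627]
ee_rot: [0.002, 0.749, 0.663, 0.001]
contact_force: [-0.3, -0.2, -0.4]
width: 0.0855
gripper_force: 0.0
```

Request:
servo_tool:
  series: "0 -0.04 0 0 0 0 0; 0 -0.08 0 0 0 0 0; 0 -0.12 0 0 0 0 0; 0 -0.16 0 0 0 0 0; 0 -0.2 0 0 0 0 0"

```text
clock: 28.25
position: [0.4068, -0.0928, 0.1599]
ee_rot: [0.001, 0.749, 0.663, 0.0]
contact_force: [-0.1, -0.6, 0.9]
width: 0.0859
gripper_force: 0.0
```

Request:
servo_tool:
  series: "0 -0.03 0 0 0 0 0; 0 -0.05 0 0 0 0 0; 0 -0.05 0 0 0 0 0; 0 -0.05 0 0 0 0 0"

```text
clock: 28.65
position: [0.3596, -0.0874, 0.1601]
ee_rot: [0.001, 0.749, 0.663, 0.001]
contact_force: [1.6, 0.0, -0.2]
width: 0.0853
gripper_force: 0.0
```

```bash
python3 - <<'E'
from h import *
M=look(["orange","blue","green","yellow"],dict(orange=.01,green=.01,blue=.01,yellow=.01))
cv2.imwrite("pics/end.png",cv2.vconcat([M["top"][100:260,100:500],M["scene"][130:384,100:500]])[:,:,::-1])
E
```

```text
orange top [164.  146.9 250.5] [0.6351 0.1211]
blue top [217.  168.2 228.5] [ 0.5877 -0.0045]
blue top [199.2 151.8 161. ] [0.6266 0.0388]
blue top [248.1 172.8 105. ] [ 0.5778 -0.0777]
blue top [279.6 175.5  76.5] [ 0.5728 -0.152 ]
blue scene [278.3 256.5 259. ] [0.6269 0.0401]
blue scene [323.6 310.7 182. ] [0.6316 0.1616]
blue scene [262.3 216.4  50.5] [ 0.5965 -0.043 ]
blue scene [243.7 192.7  45. ] [ 0.591  -0.1096]
blue scene [316.8 343.4  36. ] [0.6759 0.1914]
green top [231.4 157.1  92.5] [ 0.6168 -0.0372]
green scene [256.5 226.5 123.5] [ 0.6169 -0.0357]
```

View pics/end.png

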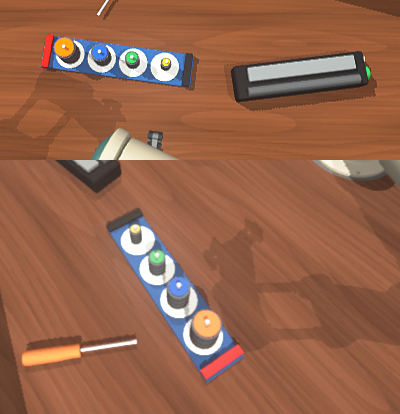

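Both views show all four rollers upright on their discs in the right order: orange next to red, then blue, green and yellow at the black end. The ones I measured are within about 4 mm of centre, the gripper is clear and the cartridge hasn't moved.

```bash
python3 -c "
from rig import manip
print(manip.sign_off())"
```

```text
the job is handed in; nothing more can be done
None
```

The job is handed in, with no verdict returned: all four rollers stand upright on their discs, largest next to red and smallest at the black end; the first three measured within about 4 mm of centre, and the smallest was checked by eye only.

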